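Clamp a row of furniture feet on their sides with the T-handle

TASK

Clear the wood offcut off the clamping bed into the yellow scrap bin. Then lay every turned foot from the green frame on its side in one row on the bed, side by side with their axes straight across the plank and centred on it, between the blue end stop and the orange pad, and turn the T-handle clockwise (from above) until the row is held tight against the stop and the sprung pad is pushed about half way in, so that no foot can roll. Leave the other tools and materials where they are.

Things in the scene. Friction and masses are not known exactly. Their poses are not given: they have to be found in the camera images.
- bed: Grey plank 100 mm wide (x), 385 mm long (y), 20 mm thick, fixed on the table. Origin: on its centre line at table height; z up. Feet lie across it: axes along bed x, row along bed y. From +y to -y: blue end stop, free lane (210 mm at most), orange sprung pad on a blue jaw, blue gear housing (70 x 70 mm, top z = 60 mm, centre y = -150 mm) with T-handle; a rack sticks out behind to y = -285 mm.
- stop: The fixed blue end stop, 60 mm wide, 35 mm high above the plank, 18 mm thick. Origin: on the plank's top at the middle of the face that looks at the feet, that is at bed (0, 165, 20) mm; axes as the bed's.
- pad_face (a point): Middle of the front face of the orange sprung pad (46 mm wide, z = 24 to 56 mm), 40 mm above the table; axes as the bed's, y points from the pad to the end stop. At bed y = -45 mm with the jaw fully back and the pad out. The blue jaw behind it is 50 mm wide, its top at z = 57 mm.
- pad (a joint): How far the sprung pad is pushed back towards its jaw, m: 0 = fully out (12 mm gap between orange pad and blue jaw), 0.012 = fully in, no gap. Spring 0.8 N per mm with 0.8 N preload. Dragging a loose row along can push it in 1 to 2 mm before the row meets the stop.
- tee (a joint): Turn of the T-handle, rad: clockwise from above is positive and moves the jaw towards the end stop, 10 mm per rad (31 mm a half turn); 0 = jaw fully back, 12.3 = fully forward; starts between 0 and 1. Friction about 0.12 N m; it stays where it is left. At 0 the red end points along bed +x.
- tee_axis (a point): Centre of the T-handle's cross bar, on its vertical axis, at bed (0, -150, 95) mm. The bar is a level round steel bar 12 mm thick and 128 mm long overall, on a 16 mm spindle; 29 mm free height between bar and housing.
- tee_red (a point): Grip point in the bar's half with the red ball end, 48 mm from the axis, on the bar's centre line.
- tee_black (a point): Grip point in the bar's half with the black ball end, 48 mm from the axis, at 180 degrees to the red one.
- offcut: A brown wood offcut, 90 x 30 x 18 mm (x, y, z), about 40 g, at first lying on the plank in the lane. Origin: centre of its underside.
- frame: Low green lath frame fixed on the table around the feet: inside 110 x 570 mm (x, y), laths 10 mm wide and 12 mm high, open to the table top. It keeps the feet from rolling away. Origin: its centre at table height.
- bin: Yellow open scrap bin, 150 x 170 mm (x, y), 70 mm high, walls and floor 5 mm, fixed. Origin: centre of its underside; place and yaw vary.
- foot0: A turned furniture foot: dark wood cylinder, 36 mm in diameter and 50 mm long, with flat ends and a thin brass band near one end, about 50 g. Origin: its centre; x along its axis. It lies on its side on the table inside the green frame at first and rolls easily. Absent in some starts (three to five feet are there).
- foot1: A turned furniture foot: dark wood cylinder, 36 mm in diameter and 50 mm long, with flat ends and a thin brass band near one end, about 50 g. Origin: its centre; x along its axis. It lies on its side on the table inside the green frame at first and rolls easily. Absent in some starts (three to five feet are there).
- foot2: A turned furniture foot: dark wood cylinder, 36 mm in diameter and 50 mm long, with flat ends and a thin brass band near one end, about 50 g. Origin: its centre; x along its axis. It lies on its side on the table inside the green frame at first and rolls easily. Absent in some starts (three to five feet are there).
- foot3: A turned furniture foot: dark wood cylinder, 36 mm in diameter and 50 mm long, with flat ends and a thin brass band near one end, about 50 g. Origin: its centre; x along its axis. It lies on its side on the table inside the green frame at first and rolls easily. Absent in some starts (three to five feet are there).
- foot4: A turned furniture foot: dark wood cylinder, 36 mm in diameter and 50 mm long, with flat ends and a thin brass band near one end, about 50 g. Origin: its centre; x along its axis. It lies on its side on the table inside the green frame at first and rolls easily. Absent in some starts (three to five feet are there).
- blank: An unturned square wood blank, 45 x 45 x 70 mm; not part of the job. Origin: centre of its underside.
- screwbox: A small cardboard screw box with a red band, 70 x 100 x 50 mm; not part of the job. Origin: centre of its underside.
- hammer: A hammer with orange handle, 260 mm long; not part of the job. Origin: centre of its underside.
- brush: A brush with a wooden handle, 200 mm long; not part of the job. Origin: centre of its underside.
- glue: A white glue bottle, 60 mm in diameter, 150 mm high, upright; not part of the job. Origin: centre of its underside.
- driver: A screwdriver with red handle, 200 mm long; not part of the job. Origin: centre of its underside.
- slide_rail: A steel drawer slide rail, 35 x 250 x 10 mm, lying flat; not part of the job. Origin: centre of its underside.

How it is judged (in metres and radians):
On the way, in this order (a step that is already met when the one before it is completed fails the run):
1. the offcut is in the scrap bin (x of offcut in the frame of bin between -0.075 and 0.075 m and y of offcut in the frame of bin between -0.085 and 0.085 m and height (world z) of offcut below 0.065 m), for 0.2 s.
2. every foot lies on its side across the bed, between end stop and pad (x of foot0 in the frame of bed between -0.022 and 0.022 m and z of foot0 in the frame of bed between 0.032 and 0.044 m and y of each of foot0, foot1, foot2, foot3, foot4 in the frame of bed below 0.16 m and y of each of foot0, foot1, foot2, foot3, foot4 in the frame of pad_face above 0.01 m and angle between the x axis of each of foot0, foot1, foot2, foot3, foot4 and the x axis of bed, either way round below 0.25 rad and x of foot1 in the frame of bed between -0.022 and 0.022 m and z of foot1 in the frame of bed between 0.032 and 0.044 m and x of foot2 in the frame of bed between -0.022 and 0.022 m and z of foot2 in the frame of bed between 0.032 and 0.044 m and x of foot3 in the frame of bed between -0.022 and 0.022 m and z of foot3 in the frame of bed between 0.032 and 0.044 m and x of foot4 in the frame of bed between -0.022 and 0.022 m and z of foot4 in the frame of bed between 0.032 and 0.044 m), for 0.2 s.
3. the pad is pushed part way in by the row and the row presses on the end stop (all of step 2 and value of joint pad between 0.003 and 0.0095 m and contact force between stop and anything else above 0.5 N), for 0.2 s.
At the end, for the whole second after the job is handed in: Offcut in the bin; every foot on its side on the plank between pad and stop, within 22 mm of the centre line and 0.25 rad of straight across, centre 32 to 44 mm above the table; pad pushed in 3 to 9.5 mm, over 0.5 N on the stop; feet and handle at rest (all of step 1 and all of step 3 and linear speed of each of foot0, foot1, foot2, foot3, foot4 below 0.02 m/s and velocity of joint tee between -0.1 and 0.1 rad/s); the robot touches nothing.
It fails at once if a tool or material that is not part of the job was moved more than 4 cm (distance of any of blank, screwbox, hammer, brush, glue, driver, slide_rail from where it was at the start of the episode above 0.04 m).
Of foot0, foot1, foot2, foot3, foot4 only 3 to 5 are there at a start; the rules pass over those that are not, and their reading is None.
At some moment in a run one of foot0, foot1, foot2, foot3, foot4 may be knocked a few centimetres aside while the robot is not near it.
Once in a run the grip may slacken for a moment while it holds something.
It also fails if it takes over 210 s, if anything falls off the work surface, if the arm or the gripper's body presses on something with over 40 N, if the wrist force passes 120 N, or if a joint passes its speed limit or range.

ROBOT

A 6-joint arm with a two-finger parallel gripper is mounted at the origin on the work surface. World frame = base frame: x ahead of the robot, y to its left, z up, the work surface at z = 0. Lengths are in mm, angles in rad, forces in N, time in s.
With the tool pointing down it reaches from about 300 to 775 mm from the base axis. Payload 14.6 kg.
Tool frame: the origin (TCP) lies at the very end of the fingers, on their centre line; the grasp point (between the pads) lies 19 mm behind it (manip.grip_point_offset is the distance from the TCP to the grasp point, in mm); z points along the fingers, y is the line along which they close (so a half turn about z gives the same grasp; the last joint's range is limited). The gripper opens to 94 mm and grips with 3 to 60 N. Pads are 16 mm wide; open, the fingers measure 119 mm over their backs; the gripper's body (75 mm by 177 mm) begins 78 mm behind the grasp point.
Start: joints at [-1.205, 0.3, 1.521, -0, 1.321, -0.067], TCP at [230.67, -499.28, 205.446] pointing down, gripper open.
Joint ranges: [-3.03, 3.03], [-0.79, 2.21], [0.23, 2.52], [-1.04, 4.18], [0, 3.07], [-2.55, 2.55]. Speed limits (rad/s): [2.22, 2.22, 2.57, 3.14, 3.14, 3.14].

INTERFACE

Orientations are given as [roll, pitch, yaw] about the fixed x, y, z axes, in that order (R = Rz(yaw) Ry(pitch) Rx(roll)).
In Python, from cell import telemetry, eyes, manip gives the robot as it stands.
- The arm moves only by the tool play_rows, never from a script. Its arguments are lists of equal length, an entry for each row: "translation": the shift along the world's x, y, z in m, a list of three; "yaw": the turn about the world's z in rad. A call has 1 to 12 rows; each row is the pose to reach, as a shift and turn from the pose commanded when the call began; what a row does not reach only later rows make up. A row lasts 1/8 s, in which the tool goes at most 62.5 mm and 10.7 degrees, less where a joint would pass 70% of its speed; a pose out of reach is approached as far as the arm can. A call with a gripper value outside its range is refused whole. "hand" is the opening, from 0 (shut) to 1 (fully open), set as the call begins (left out, the last holds). The fingers move at their own pace and stop on an object; "force" is the grip in N (left out, the last holds). Time passes only in rows, so rows that repeat a pose let the fingers close. It gives the time, the measured TCP pose, the force, the opening and the grip force at its end, in the units of the state.
- telemetry.read_state(): the state, without advancing time (a new reading comes with each control period).
- eyes.camera(name): name is "scene" or "top" or "wrist"; returns a dict with "pixels" (420x560x3 uint8, red, green, blue), "fx", "fy", "cx", "cy" (pixels), "cam_to_world" (4x4, takes a point from camera to world coordinates); the wrist camera has in their place "T_tool_cam" (4x4, takes a point from camera to tool coordinates, whose origin is the TCP and whose axes are the flange's). Camera axes: x right, y up, looking along -z (the intrinsics and any distortion apply to the point x, -y, -z); pixel columns grow to the right and rows downward; lengths in mm; the calibration is good to about 2 mm. A picture is of the moment at which its call begins: read the wrist's pose just before it. There is no depth.
- manip.sign_off(): hands the job in; it is judged then, once.
The state is a dict: "clock": time; "joints": joint angles; "qd": joint speeds; "effort": joint torques, N m; "eef_pos": TCP position; "eef_rot": TCP orientation; "wrist_force": force on the tool from outside, world axes, zero at the start; "moment": the same for the moment, N m; "finger_gap": finger opening in mm; "finger_force": force on a finger pad.
Only numpy, scipy, OpenCV 4.12 (cv2) and the standard library are available. Lean on these libraries where they do the work, as an engineer would, in place of code of your own. Each camera call takes 0.05 s, during which the arm holds its last target. There are 200 camera calls.

## Working session

There is one attempt and no reset: what is moved stays moved. The work goes in short steps, Python scripts to look and compute and a tool call to move; the robot and the scene stay as the last step left them, time stands still between calls to the robot, and variables do not carry over. Pictures are saved under pics/ and viewed, at most 14 in all, crops included, and the job is handed in when it is done.

Besides the shell and the picture viewer there is one more tool, called after "Request:" by a JSON object that holds its "api" and its "payload". play_rows: Moves the arm, as the interface text tells. Its arguments: {"type":"object","properties":{"translation":{"type":"array","items":{"type":"array","items":{"type":"number"}}},"yaw":{"type":"array","items":{"type":"number"}},"hand":{"type":"number"},"force":{"type":"number"}},"required":["translation","yaw"]}

```bash
mkdir -p pics; ls
cat > h.py <<'E'
import numpy as np, cv2
from cell import telemetry, eyes, manip
from scipy.spatial.transform import Rotation as R
def cam(name):
    s=telemetry.read_state(); c=eyes.camera(name)
    if name=='wrist':
        T=np.eye(4); T[:3,:3]=R.from_euler('xyz',s['eef_rot']).as_matrix(); T[:3,3]=s['eef_pos']
        c['cam_to_world']=T@np.array(c['T_tool_cam'])
    return c
def px(c,u,v,z):
    T=np.array(c['cam_to_world']); d=T[:3,:3]@np.array([(u-c['cx'])/c['fx'],-(v-c['cy'])/c['fy'],-1])
    o=T[:3,3]; return o+d*(z-o[2])/d[2]
def save(c,n,box=None,k=1):
    im=c['pixels'][:,:,::-1]
    if box: im=im[box[1]:box[3],box[0]:box[2]]
    cv2.imwrite('pics/'+n,cv2.resize(im,None,fx=k,fy=k,interpolation=cv2.INTER_CUBIC))
E
python3 - <<'E'
from h import *
c=cam('top'); save(c,'top0.png',k=1.42); print({k:v for k,v in c.items() if k!='pixels'})
c=cam('scene'); save(c,'scene0.png')
print(telemetry.read_state())
E
```

```text
pics
{'fx': 464.919018037552, 'fy': 464.919018037552, 'cx': 284.2560643998156, 'cy': 217.13949228775644, 'cam_to_world': array([[-1.04524483e-02,  9.89385088e-01, -1.44941001e-01,
         3.68144261e+02],
       [-9.99601399e-01, -6.53690468e-03,  2.74647334e-02,
        -5.57850365e+01],
       [ 2.62257321e-02,  1.45170301e-01,  9.89059045e-01,
         1.26211071e+03],
       [ 0.00000000e+00,  0.00000000e+00,  0.00000000e+00,
         1.00000000e+00]])}
{'clock': 0.1, 'joints': array([-1.20460673e+00,  3.00418048e-01,  1.52147624e+00,  1.64612668e-05,
        1.32070102e+00, -6.66108463e-02]), 'qd': array([-0.00063582, -0.00121301, -0.00111977, -0.00068007, -0.00039408,
       -0.001017  ]), 'effort': array([ 2.73278038e-04, -5.32642758e+01, -3.53283691e+01,  7.08981394e-02,
        2.34978728e-02, -4.38114910e-05]), 'eef_pos': array([ 230.59561319, -499.0848448 ,  204.95978222]), 'eef_rot': array([-3.14059329e+00, -8.26477773e-05,  4.32796320e-01]), 'wrist_force': array([-0.36935031,  0.71321763, -0.17039576]), 'moment': array([0.01833106, 0.03637394, 0.00616453]), 'finger_force': 0.0, 'finger_gap': 94.14406098195849}
```

View pics/top0.png

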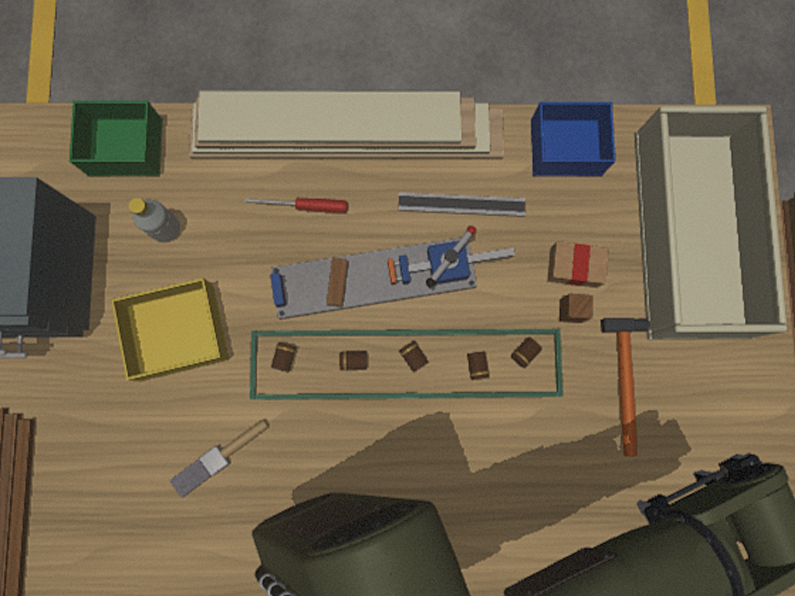

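The top view shows the bed at about (375,275) in the 1.42x picture, with the stop at its left end and the handle at its right. The offcut is at (338,281), the bin at (170,328), and five feet lie in the frame at (285,357), (354,360), (414,356), (478,365) and (527,352).

Run:
```python
from h import *
c=cam('top'); im=c['pixels']; hsv=cv2.cvtColor(im,cv2.COLOR_RGB2HSV); k=1.42
def blobs(m,name,z,box,amin):
    x0,y0,x1,y1=[int(b/k) for b in box]; mm=np.zeros(m.shape,np.uint8); mm[y0:y1,x0:x1]=m[y0:y1,x0:x1]*255
    mm=cv2.morphologyEx(mm,cv2.MORPH_CLOSE,np.ones((3,3)))
    for ct in cv2.findContours(mm,cv2.RETR_EXTERNAL,cv2.CHAIN_APPROX_NONE)[0]:
        if cv2.contourArea(ct)<amin: continue
        r=cv2.minAreaRect(ct); b=np.array([px(c,u,v,z)[:2] for u,v in cv2.boxPoints(r)])
        e=b[1]-b[0]; f=b[2]-b[1]; l,s=(e,f) if np.linalg.norm(e)>np.linalg.norm(f) else (f,e)
        print(name,b.mean(0).round(1),'len',np.linalg.norm(l).round(),np.linalg.norm(s).round(),'ang',np.round(np.arctan2(l[1],l[0])%np.pi,3))
H,S,V=[hsv[...,i].astype(int) for i in range(3)]
blobs((V<110)&((H<22)|(H>170))&(S>70),'foot',18,(262,337,552,390),60)
blobs(((H>100)&(H<125)&(S>110)),'stop',55,(260,260,300,312),30)
blobs(((H>100)&(H<125)&(S>110)),'housing',60,(422,230,485,290),200)
blobs(((H<20)&(S>90)),'offcut',38,(322,250,355,310),100)
blobs(((H>22)&(H<32)&(S>120)),'bin',70,(100,270,240,390),1000)
blobs(((H>165)|(H<5))&(S>140),'red',95,(440,215,490,245),5)
blobs((V<60),'black',95,(415,270,445,300),5)
blobs(((H<15)&(S>150)),'pad',56,(380,250,400,290),20)
bl=(S<60)&(V>90); blobs(bl,'plank',20,(262,225,485,325),500)
```

```text
foot [ 441.  -228.8] len 51.0 37.0 ang 0.114
foot [453.    4.8] len 53.0 35.0 ang 1.562
foot [461.2 134.7] len 55.0 41.0 ang 2.893
foot [ 460.3 -107.8] len 51.0 38.0 ang 0.575
foot [ 465.7 -321.1] len 56.0 38.0 ang 2.333
stop [583.7 145.2] len 57.0 16.0 ang 0.155
offcut [608.5  34.6] len 103.0 62.0 ang 0.001
bin [507.9 334.9] len 188.0 159.0 ang 1.796
red [ 684.  -213.4] len 13.0 9.0 ang 0.758
black [ 589.9 -143.2] len 30.0 15.0 ang 1.95
pad [616.1 -67.1] len 46.0 9.0 ang 0.154
plank [615.3 -44. ] len 411.0 109.0 ang 1.748
```

View pics/scene0.png

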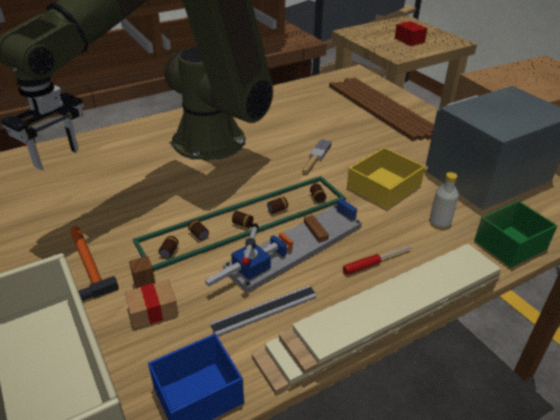

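The scene view shows the same layout, and the bed is clear apart from the offcut. I'll go above the offcut and look from close by.

Request:
{"api": "play_rows", "payload": {"translation": [[0.0, 0.03, 0.04], [0.03, 0.08, 0.08], [0.06, 0.13, 0.1], [0.1, 0.18, 0.1], [0.14, 0.23, 0.1], [0.18, 0.28, 0.1], [0.22, 0.33, 0.1], [0.26, 0.38, 0.1], [0.29, 0.43, 0.1], [0.32, 0.48, 0.1], [0.34, 0.51, 0.1], [0.36, 0.53, 0.1]], "yaw": [0, 0, -0.03, -0.06, -0.09, -0.12, -0.15, -0.18, -0.21, -0.24, -0.28, -0.28], "hand": 1}}

```text
clock: 1.65
eef_pos: [591.3, 32.7, 305.0]
eef_rot: [-3.141, 0.001, 0.154]
wrist_force: [-0.7, -0.5, -0.0]
finger_gap: 94.1
finger_force: 0.0
```

Request:
{"api": "play_rows", "payload": {"translation": [[0, 0, 0], [0, 0, 0], [0, 0, 0]], "yaw": [0, 0, 0]}}

```text
clock: 2.02
eef_pos: [590.3, 29.9, 305.8]
eef_rot: [3.141, -0.0, 0.152]
wrist_force: [-0.2, -0.6, -0.1]
finger_gap: 94.1
finger_force: 0.0
```

Run:
```python
from h import *
c=cam('wrist'); save(c,'w1.png'); s=telemetry.read_state(); print(s['clock'],s['eef_pos'],s['eef_rot']); print(np.array(c['T_tool_cam']).round(3),c['fx'])
np.save('w1.npy',c['cam_to_world'])
```

```text
2.075 [590.32560064  29.96220172 305.80430031] [ 3.14146711e+00 -4.03335643e-04  1.51855248e-01]
[[-1.00000e-03  9.65000e-01  2.62000e-01  7.63590e+01]
 [ 1.00000e+00  1.00000e-03 -0.00000e+00  1.75000e-01]
 [-1.00000e-03  2.62000e-01 -9.65000e-01 -1.79235e+02]
 [ 0.00000e+00  0.00000e+00  0.00000e+00  1.00000e+00]] 316.6872845316483
```

View pics/w1.png

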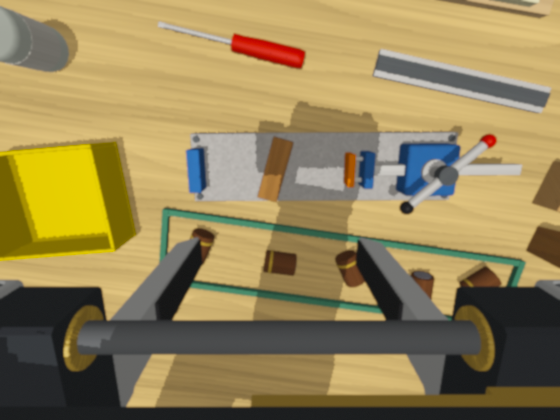

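The wrist view shows the bed lined up with the picture, with the stop at (195,170), the pad at (350,169) and the handle hub at (446,174). The offcut at (276,168) is slightly skewed.

```bash
cat >> h.py <<'E'
def blob(c,m,z,box,amin=60,all=False):
    x0,y0,x1,y1=box; mm=np.zeros(m.shape,np.uint8); mm[y0:y1,x0:x1]=m[y0:y1,x0:x1]*255
    mm=cv2.morphologyEx(mm,cv2.MORPH_CLOSE,np.ones((3,3))); out=[]
    for ct in cv2.findContours(mm,cv2.RETR_EXTERNAL,cv2.CHAIN_APPROX_NONE)[0]:
        if cv2.contourArea(ct)<amin: continue
        p=np.array([px(c,u,v,z)[:2] for u,v in ct[:,0]],np.float32)
        r=cv2.minAreaRect(p); b=cv2.boxPoints(r); e=b[1]-b[0]; f=b[2]-b[1]
        l,s=(e,f) if np.linalg.norm(e)>np.linalg.norm(f) else (f,e)
        a=(np.arctan2(l[1],l[0])+np.pi/2)%np.pi-np.pi/2
        out.append((np.round(b.mean(0),1),round(float(np.linalg.norm(l))),round(float(np.linalg.norm(s))),round(float(a),3)))
    return out
def hsv(c):
    h=cv2.cvtColor(c['pixels'],cv2.COLOR_RGB2HSV).astype(int); return h[...,0],h[...,1],h[...,2]
E
python3 - <<'E'
from h import *
c=cam('wrist'); H,S,V=hsv(c)
blue=(H>100)&(H<125)&(S>110)
print('off',blob(c,(H<20)&(S>80)&(V>60),38,(250,130,300,205)))
print('stop',blob(c,blue,55,(180,140,210,205)))
print('jaw',blob(c,blue,57,(358,140,380,200)))
print('hous',blob(c,blue,60,(390,130,465,205)))
print('pad',blob(c,(H<15)&(S>150),56,(340,145,360,195)))
print('plank',blob(c,((S<70)&(V>40))|blue|((H<20)&(S>80)),20,(180,128,465,203),3000))
for n,u,v,z in [('red',488,141,95),('blk',406,208,95),('hub',446,174,101)]: print(n,px(c,u,v,z).round(1))
E
```

```text
off [(array([601.6,  34.3], dtype=float32), 91, 54, 0.151)]
stop [(array([586.2, 142.6], dtype=float32), 59, 22, 0.156)]
jaw [(array([622.8, -85.9], dtype=float32), 48, 19, 0.146)]
hous [(array([ 611.4, -195.1], dtype=float32), 27, 15, -1.317), (array([ 635.7, -165.9], dtype=float32), 78, 67, -1.42)]
pad [(array([623.7, -57.9], dtype=float32), 36, 13, -0.154)]
plank [(array([615.2, -36.3], dtype=float32), 411, 109, -1.42)]
red [ 682.7 -212.1   95. ]
blk [ 586.3 -135.5   95. ]
hub [ 636.7 -170.1  101. ]
```

Run:
```python
from h import *
c=cam('wrist')
P=[px(c,u,v,38)[:2] for u,v in [(275,137),(293,141),(275,200),(259,195)]]
print(np.mean(P,0)); d=(P[0]+P[1]-P[2]-P[3])/2; print(d, np.arctan2(d[1],d[0]), P[1]-P[0])
```

```text
[602.64873063  36.20441035]
[ 85.60497078 -11.51037813] -0.13365759528782034 [ -1.59785261 -25.40413732]
```

Request:
{"api": "play_rows", "payload": {"translation": [[0.012, 0.006, 0], [0.012, 0.006, -0.05], [0.012, 0.006, -0.11], [0.012, 0.006, -0.17], [0.012, 0.006, -0.23], [0.012, 0.006, -0.265], [0.012, 0.006, -0.281], [0.012, 0.006, -0.281]], "yaw": [-0.14, -0.286, -0.286, -0.286, -0.286, -0.286, -0.286, -0.286], "hand": 0.65}}

```text
clock: 3.18
eef_pos: [602.7, 36.6, 24.5]
eef_rot: [3.142, 0.0, -0.133]
wrist_force: [0.5, -0.4, -0.1]
finger_gap: 61.0
finger_force: 0.0
```

Request:
{"api": "play_rows", "payload": {"translation": [[0, 0, 0], [0, 0, 0], [0, 0, 0], [0, 0, 0.03], [0, 0, 0.08], [0, 0, 0.13]], "yaw": [0, 0, 0, 0, 0, 0], "hand": 0.1, "force": 25}}

```text
clock: 3.92
eef_pos: [602.5, 36.7, 156.2]
eef_rot: [3.142, 0.0, -0.133]
wrist_force: [0.3, -0.5, -0.3]
finger_gap: 29.3
finger_force: 25.0
```

Request:
{"api": "play_rows", "payload": {"translation": [[-0.02, 0.05, 0], [-0.035, 0.1, 0], [-0.05, 0.15, 0], [-0.065, 0.2, 0], [-0.08, 0.25, 0], [-0.095, 0.298, 0], [-0.095, 0.298, -0.04], [-0.095, 0.298, -0.09], [-0.095, 0.298, -0.115], [-0.095, 0.298, -0.115]], "yaw": [0.1, 0.2, 0.3, 0.35, 0.35, 0.35, 0.35, 0.35, 0.35, 0.35]}}

```text
clock: 5.18
eef_pos: [506.8, 334.3, 38.1]
eef_rot: [3.141, 0.003, 0.217]
wrist_force: [-0.4, 0.5, 0.8]
finger_gap: 29.5
finger_force: 25.0
```

Request:
{"api": "play_rows", "payload": {"translation": [[0, 0, 0], [0, 0, 0], [0, 0, 0.05], [0, 0, 0.1], [0, 0, 0.16], [-0.01, -0.05, 0.22], [-0.03, -0.1, 0.26], [-0.05, -0.16, 0.27], [-0.07, -0.22, 0.27], [-0.09, -0.28, 0.27], [-0.1, -0.3, 0.27], [-0.1, -0.3, 0.27]], "yaw": [0, 0, 0, 0, 0, 0, 0, 0, 0, 0, 0, 0], "hand": 0.55}}

```text
clock: 6.68
eef_pos: [407.0, 33.0, 310.9]
eef_rot: [3.141, -0.003, 0.214]
wrist_force: [-0.6, 0.5, 0.1]
finger_gap: 51.7
finger_force: 0.0
```

```bash
cat > feet.py <<'E'
from h import *
def feet(c,box=(0,0,560,420)):
    H,S,V=hsv(c); return blob(c,(V<110)&((H<22)|(H>170))&(S>70),18,box,150)
E
python3 - <<'E'
from feet import *
c=cam('wrist'); save(c,'w2.png'); s=telemetry.read_state(); print(s['clock'],s['eef_pos'],s['eef_rot'])
for f in feet(c): print(f)
c=cam('top'); print('top'); 
for f in feet(c,(184,237,389,275)): print(f)
E
```

```text
6.725 [407.52950864  34.09089092 310.61696262] [ 3.14113813e+00 -2.52588287e-03  2.14591736e-01]
(array([  20. , -149.1], dtype=float32), 672, 32, -1.36)
(array([  83.1, -317.7], dtype=float32), 239, 22, -1.278)
(array([ 169.3, -216.4], dtype=float32), 139, 39, 0.359)
(array([ 88.2, 160.5], dtype=float32), 138, 39, 0.086)
(array([ 441.5, -227.4], dtype=float32), 49, 38, 0.147)
(array([ 468.9, -313.8], dtype=float32), 58, 40, -0.399)
(array([ 460. , -105.6], dtype=float32), 52, 34, 0.574)
(array([452.4,   6.5], dtype=float32), 52, 35, -1.55)
(array([452.1, 128.7], dtype=float32), 36, 14, -0.272)
(array([511.5, 313.3], dtype=float32), 86, 7, 0.185)
top
(array([ 441.3, -228.4], dtype=float32), 51, 36, 0.138)
(array([ 466. , -320.5], dtype=float32), 56, 37, -0.761)
(array([447.3, -67.5], dtype=float32), 133, 99, 1.561)
```

View pics/w2.png

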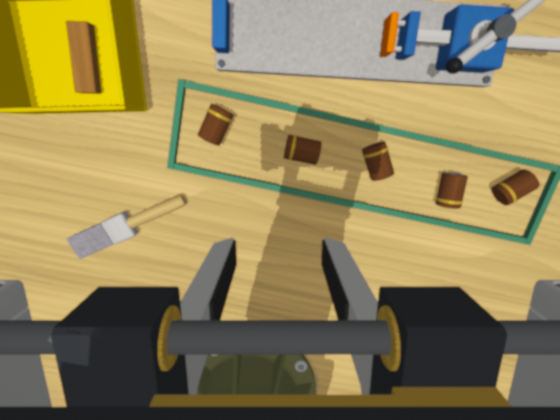

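The offcut lies in the bin at (84,57). All five feet are inside the frame at (216,123), (303,149), (378,160), (452,189) and (516,187), and the wrist and top positions agree.

Run:
```python
from feet import *
c=cam('top'); H,S,V=hsv(c)
print(blob(c,(H>65)&(H<95)&(S>60),12,(165,225,405,290),300))
```

```text
[(array([ 446.8, -191. ], dtype=float32), 393, 126, 1.563)]
```

Request:
{"api": "play_rows", "payload": {"translation": [[0.02, 0.03, -0.03], [0.03, 0.06, -0.06], [0.04, 0.09, -0.09], [0.053, 0.1, -0.12], [0.0535, 0.1006, -0.15], [0.0535, 0.1006, -0.18], [0.0535, 0.1006, -0.22], [0.0535, 0.1006, -0.26], [0.0535, 0.1006, -0.285], [0.0535, 0.1006, -0.296], [0.0535, 0.1006, -0.296]], "yaw": [0.18, 0.36, 0.54, 0.72, 0.9, 1.07, 1.107, 1.107, 1.107, 1.107, 1.107], "hand": 0.7}}

```text
clock: 8.2
eef_pos: [461.1, 135.9, 13.3]
eef_rot: [-3.141, 0.0, 1.325]
wrist_force: [-0.1, -0.3, 1.3]
finger_gap: 66.0
finger_force: 0.0
```

Request:
{"api": "play_rows", "payload": {"translation": [[0, 0, 0], [0, 0, 0], [0, 0, 0.0], [0, 0, 0.03], [0, 0, 0.08], [0, 0, 0.1]], "yaw": [0, 0, 0, 0, 0, 0], "hand": 0.4, "force": 20}}

```text
clock: 8.95
eef_pos: [462.0, 135.5, 116.2]
eef_rot: [3.138, -0.002, 1.324]
wrist_force: [-0.2, 0.0, -1.0]
finger_gap: 49.6
finger_force: 20.0
```

Request:
{"api": "play_rows", "payload": {"translation": [[0.04, -0.006, 0], [0.09, -0.012, 0], [0.127, -0.018, 0], [0.127, -0.018, -0.03], [0.127, -0.018, -0.06], [0.127, -0.018, -0.075], [0.127, -0.018, -0.081], [0.127, -0.018, -0.081], [0.127, -0.018, -0.081]], "yaw": [0.14, 0.28, 0.399, 0.399, 0.399, 0.399, 0.399, 0.399, 0.399]}}

```text
clock: 10.07
eef_pos: [588.6, 117.4, 33.5]
eef_rot: [3.14, 0.0, 1.723]
wrist_force: [-1.2, -0.3, 4.7]
finger_gap: 49.9
finger_force: 20.0
```

Request:
{"api": "play_rows", "payload": {"translation": [[0, 0, 0], [0, 0, 0], [0, 0, 0], [0, 0, 0.03], [0, 0, 0.08], [-0.05, 0, 0.12], [-0.1, 0, 0.18], [-0.12, 0, 0.2], [-0.12, 0, 0.2], [-0.12, 0, 0.2]], "yaw": [0, 0, 0, 0, 0, 0, 0, 0, 0, 0], "hand": 0.68}}

```text
clock: 11.32
eef_pos: [468.3, 117.3, 231.8]
eef_rot: [-3.141, 0.0, 1.723]
wrist_force: [0.5, 0.4, 0.1]
finger_gap: 63.6
finger_force: 0.0
```

Run:
```python
from feet import *
s=telemetry.read_state(); print(s['clock'],s['eef_pos'],s['eef_rot'])
c=cam('scene'); 
import os
c=cam('top'); save(c,'t2.png',(170,150,400,290),3)
for f in feet(c,(184,237,389,275)): print(f)
print(px(c,250,180,20))
```

```text
11.325 [468.30100372 117.27176884 231.82008952] [-3.14102122e+00  4.77034374e-05  1.72280132e+00]
(array([ 441.3, -228.4], dtype=float32), 51, 36, 0.138)
(array([ 460.8, -107.9], dtype=float32), 50, 36, 0.576)
(array([ 466.2, -320.6], dtype=float32), 55, 37, -0.761)
(array([448.2,  41.1], dtype=float32), 142, 99, 1.563)
[653.17812048   2.12991833  20.        ]
```

View pics/t2.png

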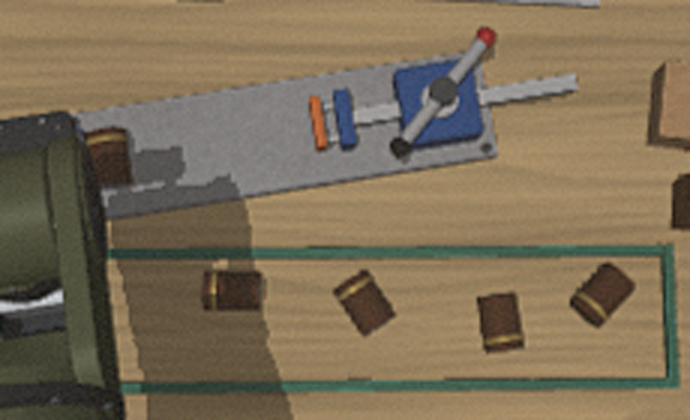

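Foot 1 lies across the plank by the stop at (110,157) in the crop. The other four have not moved. Next is foot B.

Request:
{"api": "play_rows", "payload": {"translation": [[0, -0.03, 0], [0, -0.06, 0], [-0.01, -0.09, 0], [-0.0158, -0.1118, -0.03], [-0.0158, -0.1118, -0.06], [-0.0158, -0.1118, -0.09], [-0.0158, -0.1118, -0.12], [-0.0158, -0.1118, -0.15], [-0.0158, -0.1118, -0.19], [-0.0158, -0.1118, -0.21], [-0.0158, -0.1118, -0.2178], [-0.0158, -0.1118, -0.2178]], "yaw": [0.18, 0.36, 0.54, 0.72, 0.9, 1.08, 1.25, 1.404, 1.404, 1.404, 1.404, 1.404], "hand": 0.7}}

```text
clock: 12.92
eef_pos: [452.3, 5.5, 14.2]
eef_rot: [3.142, -0.001, 3.127]
wrist_force: [1.2, 0.0, -0.2]
finger_gap: 65.9
finger_force: 0.0
```

Request:
{"api": "play_rows", "payload": {"translation": [[0, 0, 0], [0, 0, 0], [0, 0, 0.0], [0, 0, 0.03], [0, 0, 0.08], [0, 0, 0.1], [0, 0, 0.1]], "yaw": [0, 0, 0, 0, 0, 0, 0], "hand": 0.4}}

```text
clock: 13.8
eef_pos: [453.0, 5.5, 115.8]
eef_rot: [-3.141, 0.003, 3.127]
wrist_force: [-0.1, -0.1, -2.2]
finger_gap: 49.6
finger_force: 20.0
```

Request:
{"api": "play_rows", "payload": {"translation": [[0.03, 0.02, 0], [0.06, 0.03, 0], [0.09, 0.04, 0], [0.12, 0.06, 0], [0.1425, 0.0733, 0], [0.1425, 0.0733, 0], [0.1425, 0.0733, 0], [0.1425, 0.0733, 0], [0.1425, 0.0733, -0.05], [0.1425, 0.0733, -0.075], [0.1425, 0.0733, -0.08], [0.1425, 0.0733, -0.08]], "yaw": [-0.18, -0.36, -0.54, -0.72, -0.9, -1.08, -1.25, -1.404, -1.404, -1.404, -1.404, -1.404]}}

```text
clock: 15.3
eef_pos: [594.3, 78.8, 33.5]
eef_rot: [-3.14, -0.0, 1.723]
wrist_force: [-0.7, 1.6, -0.2]
finger_gap: 49.9
finger_force: 20.0
```

Request:
{"api": "play_rows", "payload": {"translation": [[0, 0, 0], [0, 0, 0], [0, 0, 0], [0, 0, 0.03], [0, 0, 0.08], [0, -0.04, 0.13], [-0.02, -0.09, 0.18], [-0.04, -0.14, 0.2], [-0.05, -0.15, 0.2], [-0.05, -0.15, 0.2]], "yaw": [0, 0, 0, 0, 0, 0, 0, 0, 0, 0], "hand": 0.68}}

```text
clock: 16.55
eef_pos: [544.4, -71.6, 234.4]
eef_rot: [-3.142, -0.0, 1.721]
wrist_force: [-0.9, -0.8, -0.1]
finger_gap: 63.9
finger_force: 0.0
```

Run:
```python
from feet import *
s=telemetry.read_state(); print(s['clock'],s['eef_pos'],s['eef_rot'])
c=cam('wrist'); save(c,'w3.png')
c=cam('top')
for f in feet(c,(184,237,389,275)): print(f)
```

```text
16.55 [544.41616758 -71.55033385 234.44087575] [-3.14151474e+00 -2.06852675e-04  1.72124357e+00]
(array([ 441.3, -228.4], dtype=float32), 51, 36, 0.138)
(array([ 466.4, -320.8], dtype=float32), 56, 37, -0.761)
(array([ 446.7, -147.6], dtype=float32), 101, 29, -0.107)
```

View pics/w3.png

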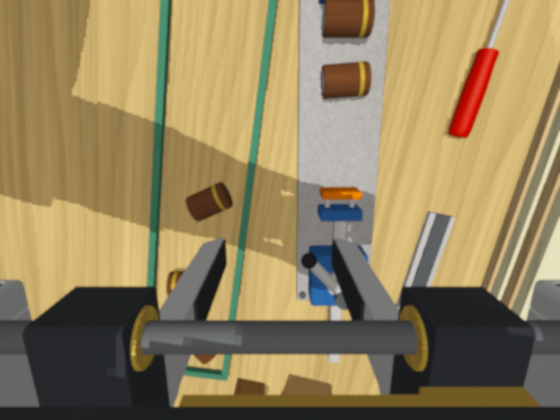

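Two feet lie on the plank at (346,18) and (345,79), with a gap between them. Foot C is at (209,201). I'll measure the two on the bed.

```bash
cat >> feet.py <<'E'
O=np.array([611,-26.]);a=.152
def tobed(p): d=np.array(p[:2])-O; return np.round([d[0]*np.cos(a)+d[1]*np.sin(a),-d[0]*np.sin(a)+d[1]*np.cos(a)],1)
E
python3 - <<'E'
from feet import *
c=cam('wrist'); H,S,V=hsv(c)
for n,u,v,z in [('f1lo',346,39,32),('f2hi',345,62,38),('f2lo',345,97,32),('f2c',346,79,38),('pad',341,188,56),('C',209,201,18)]: p=px(c,u,v,z); print(n,p.round(1),tobed(p))
E
```

```text
f1lo [592.7 102.5  32. ] [  1.4 129.8]
f2hi [595.4  78.5  38. ] [  0.4 105.7]
f2lo [603.9  43.8  32. ] [ 3.6 70.1]
f2c [600.   61.8  38. ] [ 2.5 88.4]
pad [615.3 -56.2  56. ] [ -0.4 -30.5]
C [ 459.8 -105.    18. ] [-161.5  -55.2]
```

Request:
{"api": "play_rows", "payload": {"translation": [[-0.03, -0.01, 0], [-0.06, -0.02, -0.03], [-0.0842, -0.035, -0.06], [-0.0842, -0.035, -0.1], [-0.0842, -0.035, -0.15], [-0.0842, -0.035, -0.19], [-0.0842, -0.035, -0.21], [-0.0842, -0.035, -0.2204], [-0.0842, -0.035, -0.2204]], "yaw": [0.15, 0.3, 0.425, 0.425, 0.425, 0.425, 0.425, 0.425, 0.425], "hand": 0.7}}

```text
clock: 17.82
eef_pos: [460.7, -105.6, 13.8]
eef_rot: [-3.141, -0.001, 2.149]
wrist_force: [1.0, 0.7, -0.0]
finger_gap: 65.8
finger_force: 0.0
```

Request:
{"api": "play_rows", "payload": {"translation": [[0, 0, 0], [0, 0, 0], [0, 0, 0.0], [0, 0, 0.03], [0, 0, 0.08], [0, 0, 0.1], [0, 0, 0.1]], "yaw": [0, 0, 0, 0, 0, 0, 0], "hand": 0.4}}

```text
clock: 18.7
eef_pos: [461.3, -106.4, 115.4]
eef_rot: [3.14, 0.002, 2.148]
wrist_force: [0.8, -0.5, -1.5]
finger_gap: 49.7
finger_force: 20.0
```

Run:
```python
from feet import *
c=cam('top'); save(c,'t3.png',(170,150,400,290),3)
H,S,V=hsv(c)
for f in blob(c,(V<120)&((H<22)|(H>170))&(S>70),38,(180,175,290,230),60): print(f,tobed(f[0]))
```

```text
(array([590. , 119.6], dtype=float32), 51, 35, 0.165) [  1.3 147.1]
(array([600.7,  58.9], dtype=float32), 51, 34, 0.231) [ 2.7 85.5]
```

View pics/t3.png

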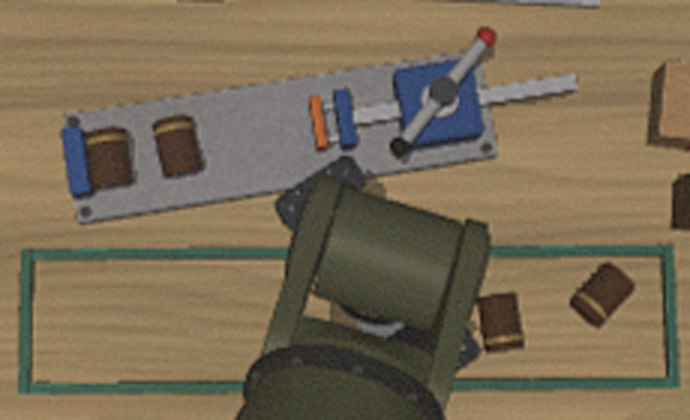

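Foot 1 touches the stop at bed y = 147. Foot 2 rolled to 85.5. I'll bring foot 3 down behind foot 2 and slide the row together.

Request:
{"api": "play_rows", "payload": {"translation": [[0.04, 0.04, 0], [0.08, 0.08, 0], [0.12, 0.11, 0], [0.142, 0.1237, 0], [0.142, 0.1237, -0.04], [0.142, 0.1237, -0.07], [0.142, 0.1237, -0.08], [0.142, 0.1237, -0.08], [0.141, 0.131, -0.08], [0.14, 0.138, -0.08], [0.139, 0.145, -0.08], [0.1385, 0.149, -0.08]], "yaw": [-0.15, -0.3, -0.425, -0.425, -0.425, -0.425, -0.425, -0.425, -0.425, -0.425, -0.425, -0.425]}}

```text
clock: 20.25
eef_pos: [599.1, 43.5, 34.3]
eef_rot: [3.142, 0.0, 1.723]
wrist_force: [-0.4, -0.3, 0.2]
finger_gap: 49.9
finger_force: 20.0
```

Request:
{"api": "play_rows", "payload": {"translation": [[-0.0003, 0.002, 0], [-0.0003, 0.002, 0]], "yaw": [0, 0]}}

```text
clock: 20.5
eef_pos: [598.9, 44.9, 34.3]
eef_rot: [-3.142, 0.0, 1.723]
wrist_force: [0.4, 0.7, -0.2]
finger_gap: 49.6
finger_force: 20.0
```

Request:
{"api": "play_rows", "payload": {"translation": [[-0.0002, 0.0015, -0.0006], [-0.0002, 0.0015, -0.0006]], "yaw": [0, 0]}}

```text
clock: 20.75
eef_pos: [598.6, 46.3, 33.6]
eef_rot: [-3.141, -0.0, 1.723]
wrist_force: [0.2, -0.4, -0.1]
finger_gap: 50.1
finger_force: 20.0
```

Request:
{"api": "play_rows", "payload": {"translation": [[0, 0, 0], [0, 0, 0], [0, 0, 0], [0, 0, 0.03], [0, -0.02, 0.08], [-0.03, -0.07, 0.13], [-0.07, -0.12, 0.17], [-0.1, -0.17, 0.2], [-0.1, -0.22, 0.2], [-0.1, -0.22, 0.2]], "yaw": [0, 0, 0, 0, 0, 0, 0, 0, 0, 0], "hand": 0.62}}

```text
clock: 22.0
eef_pos: [498.0, -176.5, 234.8]
eef_rot: [3.14, 0.001, 1.719]
wrist_force: [-0.0, 0.5, -0.5]
finger_gap: 58.3
finger_force: 0.0
```

```bash
cat >> feet.py <<'E'
def bedfeet():
    c=cam('top'); H,S,V=hsv(c)
    for f in blob(c,(V<120)&((H<22)|(H>170))&(S>70),38,(180,175,290,230),60): print(f,tobed(f[0]))
    print('frame')
    for f in feet(c,(184,237,389,275)): print(f)
    return c
E
python3 - <<'E'
from feet import *
s=telemetry.read_state(); print(s['clock'],s['eef_pos'],s['eef_rot'])
bedfeet()
E
```

```text
22.0 [ 498.0177167  -176.45172667  234.80765289] [3.14002076e+00 1.26412963e-03 1.71944095e+00]
(array([594.7,  83.1], dtype=float32), 110, 53, -1.423) [  0.4 110.3]
frame
(array([ 458.9, -326.7], dtype=float32), 63, 29, -0.496)
```

Request:
{"api": "play_rows", "payload": {"translation": [[-0.03, -0.03, 0], [-0.0567, -0.052, -0.03], [-0.0567, -0.052, -0.08], [-0.0567, -0.052, -0.13], [-0.0567, -0.052, -0.18], [-0.0567, -0.052, -0.21], [-0.0567, -0.052, -0.2208], [-0.0567, -0.052, -0.2208]], "yaw": [0, -0.01, -0.01, -0.01, -0.01, -0.01, -0.01, -0.01], "hand": 0.7}}

```text
clock: 23.05
eef_pos: [442.2, -225.1, 12.9]
eef_rot: [-3.141, -0.0, 1.714]
wrist_force: [-0.0, -1.0, 0.8]
finger_gap: 65.8
finger_force: 0.0
```

Request:
{"api": "play_rows", "payload": {"translation": [[0, 0, 0], [0, 0, 0], [0, 0, 0.0], [0, 0, 0.03], [0, 0, 0.08], [0, 0, 0.1], [0, 0, 0.1]], "yaw": [0, 0, 0, 0, 0, 0, 0], "hand": 0.4}}

```text
clock: 23.92
eef_pos: [442.5, -226.1, 114.2]
eef_rot: [3.139, 0.002, 1.713]
wrist_force: [0.9, -0.3, -0.7]
finger_gap: 50.0
finger_force: 20.0
```

Run:
```python
from feet import *
bedfeet()
```

```text
(array([594.7,  83.1], dtype=float32), 110, 53, -1.423) [  0.4 110.3]
frame
```

Request:
{"api": "play_rows", "payload": {"translation": [[0.03, 0.04, 0], [0.06, 0.08, 0], [0.1, 0.13, 0], [0.13, 0.18, 0], [0.164, 0.2316, 0], [0.164, 0.2316, -0.04], [0.164, 0.2316, -0.07], [0.164, 0.2316, -0.08], [0.164, 0.2316, -0.08], [0.1635, 0.235, -0.08], [0.163, 0.238, -0.0805], [0.163, 0.238, -0.0805]], "yaw": [0.01, 0.01, 0.01, 0.01, 0.01, 0.01, 0.01, 0.01, 0.01, 0.01, 0.01, 0.01]}}

```text
clock: 25.48
eef_pos: [604.9, 12.6, 32.2]
eef_rot: [-3.141, -0.0, 1.723]
wrist_force: [-0.7, -0.2, -0.8]
finger_gap: 49.7
finger_force: 20.0
```

Request:
{"api": "play_rows", "payload": {"translation": [[0, 0, 0], [0, 0, 0], [0, 0, 0], [0, 0, 0.03], [0, -0.02, 0.08], [-0.03, -0.07, 0.13], [-0.07, -0.12, 0.17], [-0.1, -0.17, 0.2], [-0.12, -0.22, 0.2], [-0.12, -0.22, 0.2]], "yaw": [0, 0, 0, 0, 0, 0, 0, 0, 0, 0], "hand": 0.62}}

```text
clock: 26.72
eef_pos: [483.8, -210.1, 233.5]
eef_rot: [3.14, 0.001, 1.72]
wrist_force: [1.0, 0.2, 0.4]
finger_gap: 58.3
finger_force: 0.0
```

Run:
```python
from feet import *
s=telemetry.read_state(); print(s['clock'],s['eef_pos'],s['eef_rot'])
c=bedfeet()
save(c,'t4.png',(170,150,400,290),3)
```

```text
26.725 [ 483.84287628 -210.08767634  233.45358708] [3.14028509e+00 1.19116230e-03 1.71994916e+00]
(array([597.9,  65.2], dtype=float32), 146, 52, -1.418) [ 0.9 92.1]
frame
```

View pics/t4.png

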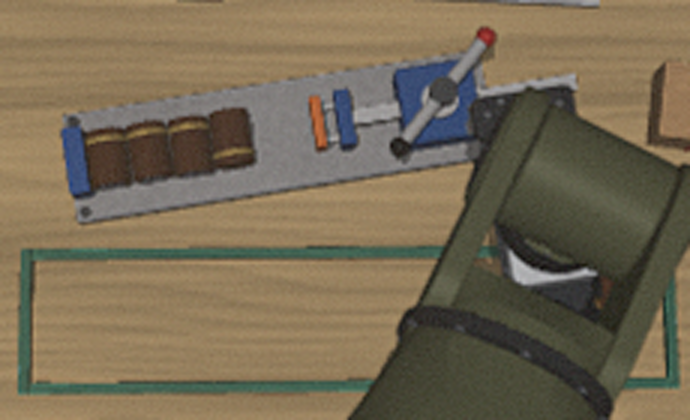

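Four feet lie in a tight row against the stop, from (105,157) to (232,137) in the crop. The fifth is hidden behind the arm at about (603,292). I'll fetch it now.

Request:
{"api": "play_rows", "payload": {"translation": [[0, -0.04, 0], [-0.01, -0.08, 0], [-0.0176, -0.1105, 0], [-0.0176, -0.1105, -0.02], [-0.0176, -0.1105, -0.06], [-0.0176, -0.1105, -0.11], [-0.0176, -0.1105, -0.16], [-0.0176, -0.1105, -0.2], [-0.0176, -0.1105, -0.219], [-0.0176, -0.1105, -0.219]], "yaw": [-0.18, -0.36, -0.54, -0.72, -0.92, -0.92, -0.92, -0.92, -0.92, -0.92], "hand": 0.7}}

```text
clock: 28.02
eef_pos: [467.5, -317.4, 12.7]
eef_rot: [-3.14, 0.0, 0.803]
wrist_force: [0.0, -0.2, 1.5]
finger_gap: 65.6
finger_force: 0.0
```

Request:
{"api": "play_rows", "payload": {"translation": [[0, 0, 0], [0, 0, 0], [0, 0, 0.0], [0, 0, 0.03], [0, 0, 0.08], [0, 0, 0.1], [0, 0, 0.1]], "yaw": [0, 0, 0, 0, 0, 0, 0], "hand": 0.4}}

```text
clock: 28.9
eef_pos: [467.9, -318.6, 115.0]
eef_rot: [3.138, -0.0, 0.803]
wrist_force: [-0.1, -0.4, -1.6]
finger_gap: 49.6
finger_force: 20.0
```

Run:
```python
from feet import *
c=bedfeet(); H,S,V=hsv(c)
print('pad',blob(c,(H<15)&(S>150),56,(265,175,285,205),20))
for u,v,n in [(170+313/3,150+97/3,'padtop'),(170+322/3,150+149/3,'padbot')]: p=px(c,u,v,56); print(n,p,tobed(p))
```

```text
(array([598.3,  65.3], dtype=float32), 146, 54, -1.413) [ 1.3 92.2]
frame
(array([ 438.9, -258.7], dtype=float32), 160, 52, -0.754)
pad [(array([616.3, -67.1], dtype=float32), 46, 9, 0.155)]
padtop [638.30598548 -63.94247103  56.        ] [ 21.2 -41.6]
padbot [591.57061807 -71.5064412   56.        ] [-26.1 -42. ]
```

Request:
{"api": "play_rows", "payload": {"translation": [[0.02, 0.05, 0], [0.05, 0.1, 0], [0.08, 0.15, 0], [0.1, 0.2, 0], [0.12, 0.25, 0], [0.1447, 0.2836, 0], [0.1447, 0.2836, 0], [0.1447, 0.2836, -0.04], [0.1447, 0.2836, -0.07], [0.1447, 0.2836, -0.081], [0.144, 0.287, -0.081], [0.1436, 0.2905, -0.0815]], "yaw": [0.18, 0.36, 0.54, 0.72, 0.92, 0.92, 0.92, 0.92, 0.92, 0.92, 0.92, 0.92]}}

```text
clock: 30.45
eef_pos: [610.6, -28.0, 31.6]
eef_rot: [-3.141, -0.0, 1.722]
wrist_force: [-0.8, -0.1, 0.5]
finger_gap: 49.7
finger_force: 20.0
```

Request:
{"api": "play_rows", "payload": {"translation": [[0, 0, 0], [0, 0, 0], [0, 0, 0], [0, 0, 0], [0, 0, 0.03], [0, 0, 0.08], [-0.02, -0.05, 0.13], [-0.02, -0.09, 0.14], [-0.02, -0.1, 0.14]], "yaw": [0, 0, 0, 0, 0, 0, 0, 0, 0], "hand": 0.62}}

```text
clock: 31.58
eef_pos: [591.1, -130.1, 173.5]
eef_rot: [3.139, 0.001, 1.72]
wrist_force: [-0.5, -0.2, -0.2]
finger_gap: 58.1
finger_force: 0.0
```

Run:
```python
from feet import *
s=telemetry.read_state(); print(s['clock'],s['eef_pos'],s['eef_rot'])
c=bedfeet()
save(c,'t5.png',(170,150,400,290),3)
```

```text
31.575 [ 591.13499901 -130.07028778  173.47786986] [3.13907024e+00 1.36602295e-03 1.72026399e+00]
(array([601. ,  45.3], dtype=float32), 187, 53, -1.418) [ 0.9 72. ]
frame
```

View pics/t5.png

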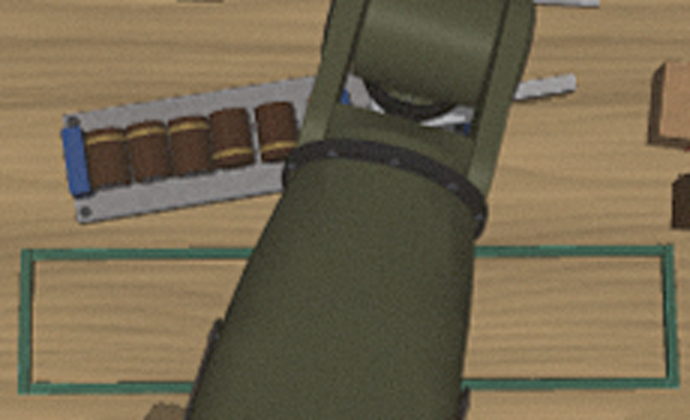

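All five feet lie in a row, with a small gap before the fifth at (278,130). I'll move over the red half of the handle and check the bar from close by.

Request:
{"api": "play_rows", "payload": {"translation": [[0.02, -0.02, 0.03], [0.04, -0.04, 0.05], [0.06, -0.06, 0.05], [0.08, -0.074, 0.05], [0.08, -0.074, 0.05], [0.08, -0.074, 0.05], [0.08, -0.074, 0.05]], "yaw": [0.17, 0.34, 0.51, 0.68, 0.756, 0.756, 0.756], "hand": 0.6}}

```text
clock: 32.5
eef_pos: [671.0, -200.8, 221.4]
eef_rot: [-3.141, -0.001, 2.478]
wrist_force: [-0.5, -0.2, -0.2]
finger_gap: 56.4
finger_force: 0.0
```

Run:
```python
from feet import *
s=telemetry.read_state(); print(s['clock'],s['eef_pos'],s['eef_rot'])
c=cam('wrist'); save(c,'w4.png')
```

```text
32.5 [ 671.00347466 -200.79286358  221.39401184] [-3.14145640e+00 -7.02156586e-04  2.47775267e+00]
```

View pics/w4.png

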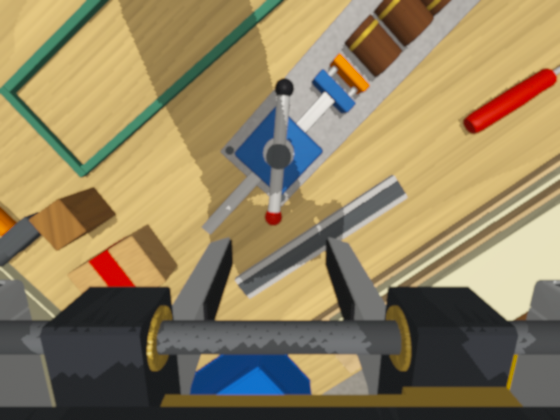

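Run:
```python
from feet import *
c=cam('wrist')
p=px(c,273,217,95)[:2]; q=px(c,285,87,95)[:2]; h=px(c,279,156,101)
d=p-q; print(p,q,(p+q)/2,h,np.linalg.norm(d),np.arctan2(d[1],d[0]))
s=telemetry.read_state(); print(s['eef_pos'])
```

```text
[ 680.31923315 -215.59223988] [ 590.54693482 -130.72138248] [ 635.43308398 -173.15681118] [ 635.5659576  -172.87626683  101.        ] 123.53998535943425 -0.7573400661813339
[ 670.94084386 -201.15268459  221.77671931]
```

The bar runs from the red ball at (273,217) to the black ball at (285,87), with the hub at (279,156). The pad is at (350,73), clear of the fifth foot.

Request:
{"api": "play_rows", "payload": {"translation": [[0, -0.003, -0.03], [0, -0.003, -0.07], [0, -0.003, -0.11], [0, -0.003, -0.135], [0, -0.003, -0.143], [0, -0.003, -0.143]], "yaw": [-0.066, -0.066, -0.066, -0.066, -0.066, -0.066], "hand": 0.5}}

```text
clock: 33.35
eef_pos: [671.1, -204.6, 79.3]
eef_rot: [3.141, 0.0, 2.413]
wrist_force: [0.1, 0.5, -0.3]
finger_gap: 46.9
finger_force: 0.0
```

Request:
{"api": "play_rows", "payload": {"translation": [[0, 0, 0], [0, 0, 0], [0, 0, 0]], "yaw": [0, 0, 0], "hand": 0.1, "force": 5}}

```text
clock: 33.72
eef_pos: [671.1, -204.7, 79.4]
eef_rot: [3.141, 0.001, 2.413]
wrist_force: [-0.2, 0.3, 0.9]
finger_gap: 20.7
finger_force: 0.0
```

```bash
python3 -c "
import numpy as np
v=np.array([36.1,-31.2]);A=[]
for t in np.arange(0,2.71,0.15):
    w=np.array([v[0]*np.cos(t)+v[1]*np.sin(t),-v[0]*np.sin(t)+v[1]*np.cos(t)]);A.append((w-v)/1000)
A=np.array(A).round(4);print(A[1:10].tolist());print((A[10:]-A[9]).round(4).tolist())"
```

```text
[[-0.0051, -0.005], [-0.0108, -0.0093], [-0.0172, -0.0126], [-0.0239, -0.0149], [-0.031, -0.0162], [-0.0381, -0.0165], [-0.0452, -0.0156], [-0.0521, -0.0138], [-0.0586, -0.0109]]
[[-0.0061, 0.0039], [-0.0115, 0.0086], [-0.0161, 0.014], [-0.0198, 0.0201], [-0.0227, 0.0267], [-0.0245, 0.0336], [-0.0252, 0.0407], [-0.0249, 0.0479], [-0.0235, 0.0549]]
```

Request:
{"api": "play_rows", "payload": {"translation": [[-0.0051, -0.005, 0], [-0.0108, -0.0093, 0], [-0.0172, -0.0126, 0], [-0.0239, -0.0149, 0], [-0.031, -0.0162, 0], [-0.0381, -0.0165, 0], [-0.0452, -0.0156, 0], [-0.0521, -0.0138, 0], [-0.0586, -0.0109, 0], [-0.0586, -0.0109, 0]], "yaw": [-0.15, -0.3, -0.45, -0.6, -0.75, -0.9, -1.05, -1.2, -1.35, -1.35], "hand": 0.19}}

```text
clock: 34.98
eef_pos: [612.3, -215.5, 79.2]
eef_rot: [3.141, 0.0, 1.064]
wrist_force: [-0.4, -0.7, -0.0]
finger_gap: 17.8
finger_force: 0.0
```

Run:
```python
from feet import *
s=telemetry.read_state(); print(s['clock'],s['eef_pos'],s['eef_rot'])
c=cam('wrist'); save(c,'w5.png')
```

```text
34.975 [ 612.3187988  -215.52983089   79.20004278] [3.14133277e+00 5.83425591e-06 1.06377198e+00]
```

View pics/w5.png

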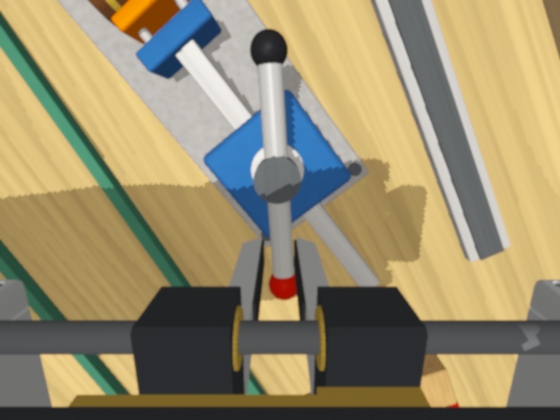

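The handle turns with the cage, with the bar from (285,287) to (268,48) in the fingers. The jaw is advancing, so I'll carry on.

Request:
{"api": "play_rows", "payload": {"translation": [[-0.0061, 0.0039, 0], [-0.0115, 0.0086, 0], [-0.0161, 0.014, 0], [-0.0198, 0.0201, 0], [-0.0227, 0.0267, 0], [-0.0245, 0.0336, 0], [-0.0252, 0.0407, 0], [-0.0249, 0.0479, 0], [-0.0249, 0.0479, 0]], "yaw": [-0.15, -0.3, -0.45, -0.6, -0.75, -0.9, -1.05, -1.2, -1.2]}}

```text
clock: 36.15
eef_pos: [587.6, -167.6, 78.9]
eef_rot: [3.142, 0.0, -0.133]
wrist_force: [0.2, -0.1, 0.0]
finger_gap: 17.6
finger_force: 0.0
```

Run:
```python
from feet import *
s=telemetry.read_state(); print(s['clock'],s['eef_pos'],s['eef_rot'],s['wrist_force'],s['moment'])
c=cam('top'); save(c,'t6.png',(185,160,345,235),5); H,S,V=hsv(c)
bb=(220,160,310,225)
print('pad',[(f,tobed(f[0])) for f in blob(c,(H<15)&(S>150)&(V>130),56,bb,15)])
print('blue',[(f,tobed(f[0])) for f in blob(c,(H>100)&(H<125)&(S>110),57,bb,15)])
```

```text
36.15 [ 587.63731841 -167.6407471    78.94150523] [ 3.14151948e+00  1.70501263e-05 -1.33276262e-01] [ 0.18262884 -0.0718418   0.04538363] [0.05952021 0.01619752 0.03468038]
pad [((array([613.7, -45.7], dtype=float32), 42, 8, 0.156), array([ -0.3, -19.9]))]
blue [((array([616.4, -65.9], dtype=float32), 47, 13, 0.155), array([ -0.7, -40.3]))]
```

View pics/t6.png

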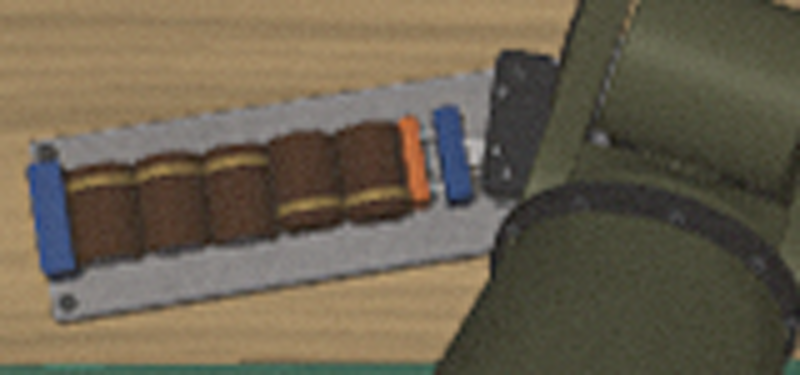

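The row is closed up between the stop and the pad, with pad (415,160) and jaw (452,155) about 20 mm apart and the pad pushed in only 1 to 3 mm. I'll turn about 0.38 rad more.

Request:
{"api": "play_rows", "payload": {"translation": [[0.0012, 0.0061, 0], [0.0031, 0.012, 0], [0.0056, 0.0172, 0], [0.0056, 0.0172, 0], [0.0056, 0.0172, 0]], "yaw": [-0.13, -0.26, -0.38, -0.38, -0.38]}}

```text
clock: 36.83
eef_pos: [593.1, -150.6, 78.8]
eef_rot: [-3.141, -0.0, -0.513]
wrist_force: [-0.1, -0.3, 0.0]
finger_gap: 18.0
finger_force: 0.0
```

Request:
{"api": "play_rows", "payload": {"translation": [[0, 0, 0], [0, 0, 0], [0, 0, 0], [0, 0, 0.03], [0, 0, 0.08], [0, 0, 0.12], [-0.05, 0, 0.15], [-0.1, 0, 0.18], [-0.15, -0.05, 0.2], [-0.17, -0.1, 0.2], [-0.17, -0.15, 0.2], [-0.17, -0.15, 0.2]], "yaw": [0, 0, 0, 0, 0, 0, 0, 0, 0, 0, 0, 0], "hand": 0.45}}

```text
clock: 38.33
eef_pos: [422.3, -302.9, 278.5]
eef_rot: [3.142, 0.0, -0.52]
wrist_force: [1.3, 0.5, -0.7]
finger_gap: 42.5
finger_force: 0.0
```

Run:
```python
from feet import *
s=telemetry.read_state(); print(s['clock'],s['eef_pos'],s['eef_rot'],s['wrist_force'])
c=cam('top'); save(c,'t7.png',(185,150,345,240),5); H,S,V=hsv(c)
bb=(220,160,298,225)
print('pad',[(f,tobed(f[0])) for f in blob(c,(H<15)&(S>150)&(V>130),56,bb,15)])
print('blue',[(f,tobed(f[0])) for f in blob(c,(H>100)&(H<125)&(S>110),57,bb,15)])
bl=blob(c,(H>165)&(S>140),95,(240,150,345,240),4); print(bl)
```

```text
38.325 [ 422.26153898 -302.86926698  278.47354675] [ 3.14150012e+00  4.29151810e-04 -5.20386318e-01] [ 1.33171264  0.54162097 -0.72356111]
pad [((array([613.7, -45.7], dtype=float32), 42, 8, 0.156), array([ -0.3, -19.9]))]
blue [((array([616.2, -61.9], dtype=float32), 47, 12, 0.131), array([ -0.3, -36.3]))]
[]
```

View pics/t7.png

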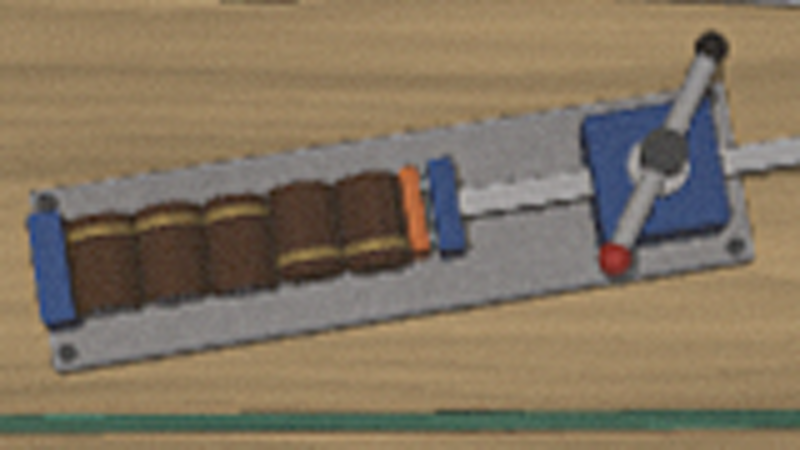

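The row is tight: the pad did not move while the jaw advanced 4 mm. I'll compare the pad-to-jaw distance with the earlier picture of the unloaded pad.

Run:
```python
from feet import *
c=cam('top')
for fn,ox,oy,k,bb in [('t3.png',170,150,3,(290,80,372,160)),('t7.png',185,150,5,(390,145,470,265))]:
    im=cv2.imread('pics/'+fn); h=cv2.cvtColor(im,cv2.COLOR_BGR2HSV).astype(int); r=[]
    for n,m,z in [('pad',(h[...,0]<15)&(h[...,1]>150)&(h[...,2]>130),56),('jaw',(h[...,0]>100)&(h[...,0]<125)&(h[...,1]>110),57)]:
        mm=np.zeros(m.shape,bool); mm[bb[1]:bb[3],bb[0]:bb[2]]=m[bb[1]:bb[3],bb[0]:bb[2]]
        v,u=np.nonzero(mm); p=tobed(px(c,ox+(u.mean()+.5)/k-.5,oy+(v.mean()+.5)/k-.5,z)); r.append(p); print(fn,n,p,len(u)/k/k)
    print(r[0]-r[1])
```

```text
t3.png pad [  0.3 -41.5] 48.44444444444445
t3.png jaw [  0.  -65.1] 81.33333333333333
[ 0.3 23.6]
t7.png pad [  0.  -19.4] 51.720000000000006
t7.png jaw [ -0.3 -36.2] 74.47999999999999
[ 0.3 16.8]
```

Pad pushed in 6.8 mm, which is within 3 to 9.5. The arm is clear.

```bash
python3 -c "
from cell import manip; print(manip.sign_off())"
```

```text
the job is handed in; nothing more can be done
None
```

The job is handed in: the offcut is in the yellow bin, all five feet are clamped in one row against the stop with the pad pushed in about 6.8 mm, and no other tools or materials were touched. The hand-in gave no verdict, and the force on the stop could not be measured directly.

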